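Set sprung tweezers to the gap gauge

ROBOT

A 7-joint arm with a two-finger parallel gripper is mounted at the origin on a cart in front of the work surface, level with it; the furniture and walls round the work are solid. World frame = base frame: x ahead of the robot, y to its left, z up, the work surface at z = 0. Lengths are in m, angles in rad, forces in N, time in s.
With the tool pointing down it reaches from about 0.425 to 0.925 m from the base axis. Payload 6.8 kg.
Tool frame: the origin (TCP) lies midway between the tips of the shut fingers; the grasp point (between the pads) lies 19 mm behind it; z points along the fingers, y is the line along which they close (so a half turn about z gives the same grasp; the last joint's range is limited). The gripper opens to 85 mm and grips with 20 to 120 N. Pads are 22 mm wide; open, the fingers measure 114 mm over their backs; the gripper's body (76 mm by 85 mm) begins 54 mm behind the grasp point. The pads swing forward as they close: fully open they stand 13 mm farther back than shut.
Start: joints at [1.019, 0.477, 0.022, 1.555, -0.011, 1.109, -0.083], TCP at [0.29, -0.61, 0.231] pointing down, gripper open.
Joint ranges: [-2.96, 2.96], [-0.34, 2.1], [-1.41, 1.46], [0.24, 2.44], [-1.37, 4.51], [0.17, 1.92], [-2.96, 2.96]. Speed limits (rad/s): [2.39, 2.39, 3.14, 3.14, 3.14, 3.14, 3.14].

INTERFACE

Orientations are given as a unit quaternion [w, x, y, z].
In Python, from station import bot, eyes, ticket gives the robot as it stands.
- The arm moves only by the shell command python3 -m crank 'ROWS' [FORCE]. ROWS is text: rows parted by semicolons, each of 7 numbers parted by spaces: the shift along the tool's x, y, z in units of 0.5 m (1.0 is 0.5 m), then the turn, a rotation vector about the tool's x, y, z in units of 180 degrees (1.0 is 180 degrees), then the closure, from 0 (fully open) to 1 (shut). A call has 1 to 20 rows; each row is the pose to reach, as a shift and turn from the pose commanded when the call began, along the tool's axes at that moment, turning the shorter way round; what a row does not reach only later rows make up. A row lasts 1/10 s, in which the tool goes at most 50 mm and 8.59 degrees, less where a joint would pass 70% of its speed; a pose out of reach is approached as far as the arm can. A call with a number of a shift or a turn outside -1 to 1 is refused whole. A call with a gripper value outside its range is refused whole. The fingers move at their own pace and stop on an object; FORCE is the grip in N (left out, the last holds). Time passes only in rows, so rows that repeat a pose let the fingers close. It gives the time, the measured TCP pose, the force, the opening and the grip force at its end, in the units of the state.
- bot.get_obs(): the state, without advancing time (a new reading comes with each control period).
- eyes.read_camera(name): name is "side" or "top" or "wrist"; returns a dict with "image" (384x512x3 uint8, red, green, blue), "K" (3x3 intrinsics, pixels), "R" (3x3) and "t" (3): a world point X has camera coordinates R X + t. Camera axes: x right, y down, z forward; pixel columns grow to the right and rows downward; lengths in m; the calibration is good to about 2 mm. A picture is of the moment at which its call begins. There is no depth.
- ticket.hand_in(): hands the job in; it is judged then, once.
The state is a dict: "t": time; "q": joint angles; "joint_vel": joint speeds; "joint_torque": joint torques, N m; "eef_pos": TCP position; "tool_rot": TCP orientation; "contact_force": force on the tool from outside, world axes, zero at the start; "torque": the same for the moment, N m; "gripper_width": opening from 0.0 (shut) to 1.0 (fully open); "grasp_force": force on a finger pad.
Only numpy, scipy, OpenCV 4.12 (cv2) and the standard library are available. Lean on these libraries where they do the work, as an engineer would, in place of code of your own. Each camera call takes 0.05 s, during which the arm holds its last target. There are 200 camera calls.

TASK

Check the sprung tweezers against the gap gauge: lay the engraved gap plate squarely on top of the spacer block of the same outline (set it down, do not drop it), then pick up the tweezers by the serrated flats and squeeze them until their tip gap matches the 8 mm between the two engraved lines, never letting the tips meet. The program finishes while still holding them level and steady at that gap, pointing along the lines with the tips just above the middle of the plate (within a centimetre or so, not touching it), one tip over each line. Leave the other things on the bench where they are.

Things in the scene. Friction and masses are not known exactly. Their poses are not given: they have to be found in the camera images.
- spacer_center (a point): centre of the spacer block: plain loose steel block 60 x 44 x 16 mm (x long, y, z up), lying on the worktop, about 0.33 kg. Origin at its centre, 8 mm above its underside
- spacer: the same spacer block, origin at the centre of its underside
- plate_center (a point): centre of the gap plate: loose steel plate 60 x 44 x 8 mm (x long, y, z up), same outline as the spacer but half as thick, about 0.16 kg. Two black lines 8 mm apart run along x on its top face at y = +4 and -4 mm, with short cross ticks (longest at mid-length). Origin 4 mm below the engraved face. Half a turn about z makes no difference. It and the spacer lie left of the alignment stage
- gap_plate: the same gap plate, origin at the centre of its underside
- tweezers_grip (a point): grip centre of the sprung steel tweezers (162 mm long, 14 mm high, 70 g), lying flat right of the alignment stage: midway between the arms, 7 mm above the underside, 65 mm behind the tips, 85 mm ahead of the hinge. x points to the tips, y across (the arms close along y), z up. Grip the two serrated outer flats, which reach 19 mm either side of here along x and are 14 mm high
- tweezers: the same tweezers, origin under the hinge, same axes; the back end is 12 mm behind. Outside width over the flats at the grip centre: 37.6 mm open, 28.5 mm at the 8 mm tip gap, 24 mm shut; the gap falls 1.76 mm for each mm of width. The spring pushes on each flat with about 3 N when open, 12 N at the 8 mm gap, 16 N when shut
- tweezers_point (a point): the point midway between the two tips, half-way up the tweezers (150 mm from the hinge, 65 mm ahead of the grip centre along x); the tips are 6 mm high, so their underside is 3 mm below this point
- tip_l (a point): inner face of the tweezers' left (+y) tip
- tip_r (a point): inner face of the tweezers' right (-y) tip; distance tip_l to tip_r is the tip gap: 24 mm sprung open, 8 mm wanted
- tweezer_arm_l (a joint): angle in rad by which each arm is squeezed in from open (0 = open, gap 24 mm; 0.0533 = marked gap 8 mm; 0.08 = shut); gap = 24 mm - 300 mm x value
- kapton_tape: bystander: roll of amber tape, 72 mm across, 12 mm high, loose, near the front edge on the left; origin under its centre
- gauge_weight: bystander: loose knobbed weight 26 mm across, 38 mm high, right of the alignment stage; origin under its centre
- swab_cup: bystander: loose cup of swabs, 51 mm across, 109 mm high, at the left; origin under its centre
- amber_dropper: bystander: loose dropper bottle 30 mm across, 104 mm high, at the left; origin under its centre
Not all that is in view belongs to the job. Leave any turquoise look-alike of the gap_plate alone.

How it is judged:
On the way, in this order (a step that is already met when the one before it is completed fails the run):
1. the gap plate lies squarely on the spacer block, let go (x of plate_center in the frame of spacer_center between -0.004 and 0.004 m and y of plate_center in the frame of spacer_center between -0.004 and 0.004 m and z of plate_center in the frame of spacer_center between 0.0095 and 0.0145 m and angle between the x axis of gap_plate and the x axis of spacer, either way round below 0.1 rad and contact force between the fingers and gap_plate below 0.1 N and linear speed of gap_plate below 0.02 m/s), for 0.3 s.
2. the tweezers are held clear of the worktop, squeezed to the marked gap (distance between tip_l and tip_r between 0.006 and 0.01 m and contact force between the fingers and tweezers above 2 N and height (world z) of tweezers_point above 0.022 m), for 0.2 s.
At the end, for the whole second after the job is handed in: Plate on spacer within 4 mm and 0.1 rad, not touched; fingers hold the tweezers still and level (0.12 rad), tip gap 6 to 10 mm; tip midpoint within 4 mm of the line pair's centre line, 15 mm of mid-length, parallel to it within 0.12 rad, tip underside 0.5 to 19 mm above the plate, touching nothing (x of plate_center in the frame of spacer_center between -0.004 and 0.004 m and y of plate_center in the frame of spacer_center between -0.004 and 0.004 m and z of plate_center in the frame of spacer_center between 0.0095 and 0.0145 m and angle between the x axis of gap_plate and the x axis of spacer, either way round below 0.1 rad and contact force between the fingers and gap_plate below 0.1 N and distance between tip_l and tip_r between 0.006 and 0.01 m and contact force between the fingers and tweezers above 2 N and x of tweezers_point in the frame of plate_center between -0.015 and 0.015 m and y of tweezers_point in the frame of plate_center between -0.004 and 0.004 m and z of tweezers_point in the frame of plate_center between 0.0075 and 0.026 m and angle between the x axis of tweezers and the x axis of gap_plate, either way round below 0.12 rad and angle between tweezers's own z axis and vertical below 0.12 rad and linear speed of tweezers below 0.02 m/s and velocity of joint tweezer_arm_l between -0.02 and 0.02 rad/s and contact force between tweezers and gap_plate below 0.05 N and contact force between tweezers and spacer below 0.05 N); the arm keeps its last pose, push and grip.
It fails at once if the tweezers' tips meet (distance between tip_l and tip_r below 0.0015 m).
It fails at once if the gap plate is dropped (linear speed of gap_plate above 0.5 m/s and contact force between the fingers and gap_plate below 0.05 N).
It fails at once if a bystander is pushed away (distance of any of kapton_tape, gauge_weight, swab_cup, amber_dropper from where it was at the start of the episode above 0.03 m).
It also fails if it takes over 64 s, if anything falls off the work surface, if the arm or the gripper's body presses on something with over 40 N, if the wrist force passes 120 N, or if a joint passes its speed limit or range.

## Working session

There is one attempt and no reset: what is moved stays moved. The work goes in short steps, Python scripts to look and compute and a shell command to move; the robot and the scene stay as the last step left them, time stands still between calls to the robot, and variables do not carry over. Pictures are saved under pics/ and viewed, at most 10 in all, crops included, and the job is handed in when it is done.

```bash
mkdir -p pics; ls; python3 - <<'E'
from station import bot, eyes
import cv2, numpy as np
o=bot.get_obs(); print({k:np.round(v,3) for k,v in o.items()})
for n in("top","side"):
    c=eyes.read_camera(n); cv2.imwrite(f"pics/{n}0.png",cv2.resize(c["image"][:,:,::-1],(800,600),interpolation=cv2.INTER_CUBIC))
    R,t=c["R"],c["t"]; print(n,"pos",(-R.T@t).round(3),"fwd",R[2].round(2),"right",R[0].round(2),c["K"].round(1).tolist())
E
```

```text
pics
{'t': np.float64(0.0), 'q': array([ 1.019,  0.478,  0.022,  1.556, -0.012,  1.109, -0.083]), 'joint_vel': array([ 0.001,  0.001,  0.002,  0.001, -0.001, -0.002,  0.   ]), 'joint_torque': array([ 1.0000e-03, -5.9645e+01,  1.6080e+00, -2.8119e+01,  1.2000e-02,
        9.0000e-03, -0.0000e+00]), 'eef_pos': array([ 0.29 , -0.609,  0.23 ]), 'tool_rot': array([-0.001,  0.975,  0.22 , -0.   ]), 'contact_force': array([ 0.325, -0.076,  0.095]), 'torque': array([0.005, 0.002, 0.01 ]), 'grasp_force': np.float64(0.0), 'gripper_width': np.float64(1.0)}
top pos [0.249 0.188 1.186] fwd [ 0.22  0.01 -0.97] right [ 0.04 -1.   -0.  ] [[380.9, 0.0, 260.8], [0.0, 380.9, 193.9], [0.0, 0.0, 1.0]]
side pos [0.151 1.061 0.759] fwd [ 0.29 -0.73 -0.61] right [-0.93 -0.37 -0.  ] [[423.0, 0.0, 254.2], [0.0, 423.0, 188.2], [0.0, 0.0, 1.0]]
```

View pics/top0.png

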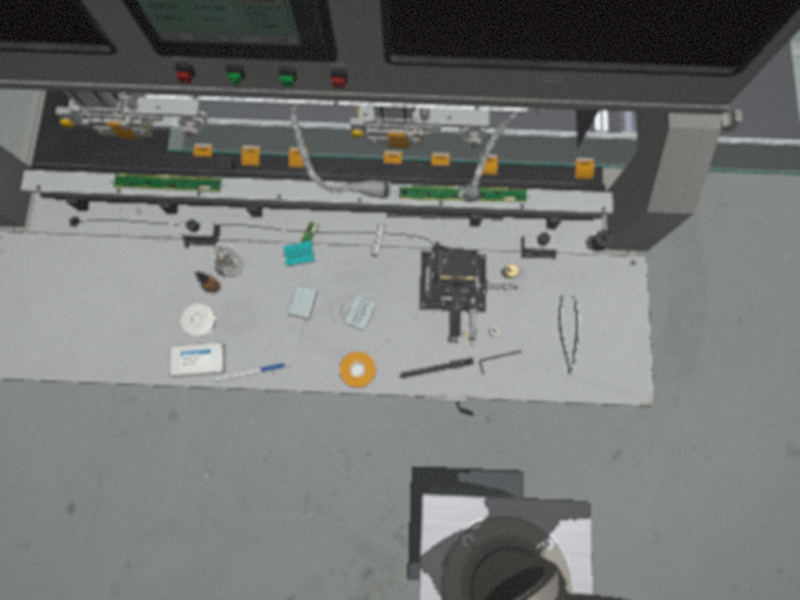

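View pics/side0.png

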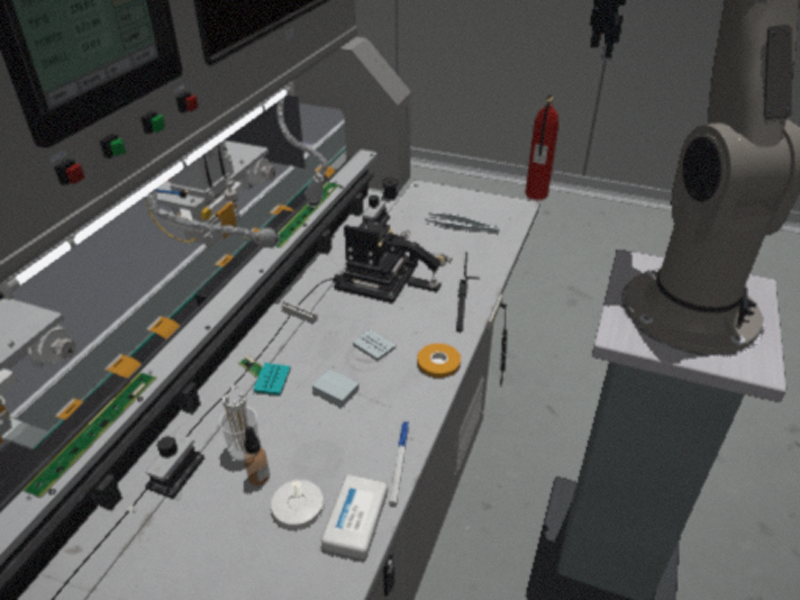

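Top view (800×600): candidates for the gap plate are the lined steel plate at (359,312), the plain grey block at (303,302), which is the spacer, and the turquoise look-alike at (299,253). The lined steel one fits the description. The tweezers are at (568,330) with open tips at (563–577,297), pointing away from the robot. The side view agrees: plate (374,344), spacer (335,387), turquoise (272,378).

```bash
cat > h.py <<'E'
import numpy as np, cv2
from station import bot, eyes
from scipy.spatial.transform import Rotation as Ro
def rot(q): return Ro.from_quat([q[1],q[2],q[3],q[0]])
def ray(c,uv):
    d=c["R"].T@np.linalg.solve(c["K"],[uv[0],uv[1],1.]); return -c["R"].T@c["t"],d
def onz(c,uv,z):
    o,d=ray(c,uv); return o+d*(z-o[2])/d[2]
def tri(cs,uvs):
    A=0;b=0
    for c,uv in zip(cs,uvs):
        o,d=ray(c,uv); d=d/np.linalg.norm(d); P=np.eye(3)-np.outer(d,d); A=A+P;b=b+P@o
    return np.linalg.solve(A,b)
def proj(c,X):
    p=c["K"]@(c["R"]@np.asarray(X)+c["t"]); return p[:2]/p[2]
def row(target,q=None):
    "tool-frame shift (0.5 m units) and rotvec (180deg units) from the present measured pose"
    o=bot.get_obs(); R=rot(o["tool_rot"]); s=R.inv().apply(np.asarray(target)-o["eef_pos"])/0.5
    r=(R.inv()*q).as_rotvec()/np.pi if q is not None else np.zeros(3)
    return s.round(4),r.round(4)
def down(yaw):
    "tool pointing down, tool y axis along world direction yaw (mod pi: nearest to present)"
    c=[]
    for k in(0,np.pi):
        y=np.array([np.cos(yaw+k),np.sin(yaw+k),0]); z=np.array([0,0,-1.]); x=np.cross(y,z)
        c.append(Ro.from_matrix(np.c_[x,y,z]))
    R=rot(bot.get_obs()["tool_rot"]); return min(c,key=lambda q:(R.inv()*q).magnitude())
def rect(mask,uv):
    n,l,s,ce=cv2.connectedComponentsWithStats(mask.astype(np.uint8))
    cs=[i for i in range(1,n) if s[i,4]>60]; i=min(cs,key=lambda i:np.hypot(*(ce[i]-uv)))
    k=max(cv2.findContours((l==i).astype(np.uint8),cv2.RETR_EXTERNAL,cv2.CHAIN_APPROX_NONE)[0],key=cv2.contourArea)
    return ce[i],s[i,4],cv2.convexHull(k)
E
python3 - <<'E'
from h import *
c=eyes.read_camera("top"); s=eyes.read_camera("side"); f=1/1.5625
for n,u,v in [("plate",(359,312),(374,344)),("spacer",(303,302),(335,387)),("twtipL",(563,297),None),("twtipR",(577,297),None),("hinge",(570,366),None),("weight",(512,270),None),("tape",(357,370),(439,359)),("dropper",(208,282),None),("cup",(229,262),None),("stage top",(452,270),None)]:
    u=np.array(u)*f; print(n,onz(c,u,.01).round(3), tri([c,s],[u,np.array(v)*f]).round(3) if v else "")
o=bot.get_obs(); print(rot(o["tool_rot"]).as_matrix().round(2))
w=eyes.read_camera("wrist"); print((-w["R"].T@w["t"]).round(3), w["R"].round(2),w["K"].round(0).tolist())
E
```

```text
plate [0.498 0.3   0.01 ] [0.497 0.3   0.004]
spacer [0.514 0.415 0.01 ] [0.514 0.415 0.005]
twtipL [ 0.546 -0.113  0.01 ] 
twtipR [ 0.548 -0.141  0.01 ] 
hinge [ 0.406 -0.124  0.01 ] 
weight [ 0.599 -0.009  0.01 ] 
tape [0.381 0.296 0.01 ] [0.381 0.297 0.006]
dropper [0.548 0.612 0.01 ] 
cup [0.592 0.574 0.01 ] 
stage top [0.594 0.114 0.01 ] 
[[ 0.9   0.43 -0.  ]
 [ 0.43 -0.9   0.  ]
 [-0.   -0.   -1.  ]]
[ 0.349 -0.582  0.373] [[ 0.43 -0.9  -0.  ]
 [-0.87 -0.41  0.26]
 [-0.24 -0.11 -0.96]] [[325.0, 0.0, 255.0], [0.0, 325.0, 192.0], [0.0, 0.0, 1.0]]
```

```bash
python3 - <<'E'
from h import *
print(row([.53,-.2,.3],down(-np.pi/2)))
E
```

```text
(array([ 0.7856, -0.5331, -0.1378]), array([-3.000e-04,  1.000e-04,  1.413e-01]))
```

```bash
python3 -m crank '0.78 -0.53 -0.14 0 0 0.141 0; 0.78 -0.53 -0.14 0 0 0.141 0; 0.78 -0.53 -0.14 0 0 0.141 0; 0.78 -0.53 -0.14 0 0 0.141 0; 0.78 -0.53 -0.14 0 0 0.141 0; 0.78 -0.53 -0.14 0 0 0.141 0; 0.78 -0.53 -0.14 0 0 0.141 0; 0.78 -0.53 -0.14 0 0 0.141 0; 0.78 -0.53 -0.14 0 0 0.141 0; 0.78 -0.53 -0.14 0 0 0.141 0; 0.78 -0.53 -0.14 0 0 0.141 0; 0.78 -0.53 -0.14 0 0 0.141 0; 0.78 -0.53 -0.14 0 0 0.141 0; 0.78 -0.53 -0.14 0 0 0.141 0'; python3 - <<'E'
from h import *
o=bot.get_obs(); print(o["eef_pos"].round(3),o["q"].round(2))
print(row([.5,.28,.28],down(-np.pi/2)))
E
```

```text
t: 1.65
eef_pos: [0.5274, -0.2045, 0.3011]
tool_rot: [0.0, 1.0, -0.001, -0.0]
contact_force: [-0.6, -0.4, 0.3]
gripper_width: 0.999
grasp_force: 0.0
[ 0.527 -0.205  0.301] [ 0.34  0.24 -0.09  1.73  0.02  1.17 -1.34]
(array([-0.0567, -0.9689,  0.0418]), array([ 0.0001,  0.0002, -0.0006]))
```

```bash
python3 -m crank '-0.06 -0.97 0.04 0 0 -0.5 0; -0.06 -0.97 0.04 0 0 -0.5 0; -0.06 -0.97 0.04 0 0 -0.5 0; -0.06 -0.97 0.04 0 0 -0.5 0; -0.06 -0.97 0.04 0 0 -0.5 0; -0.06 -0.97 0.04 0 0 -0.5 0; -0.06 -0.97 0.04 0 0 -0.5 0; -0.06 -0.97 0.04 0 0 -0.5 0; -0.06 -0.97 0.04 0 0 -0.5 0; -0.06 -0.97 0.04 0 0 -0.5 0; -0.06 -0.97 0.04 0 0 -0.5 0; -0.06 -0.97 0.04 0 0 -0.5 0; -0.06 -0.97 0.04 0 0 -0.5 0; -0.06 -0.97 0.04 0 0 -0.5 0; -0.06 -0.97 0.04 0 0 -0.5 0'; python3 - <<'E'
from h import *
o=bot.get_obs(); print(o["q"].round(2))
w=eyes.read_camera("wrist"); np.save("w1.npy",w,allow_pickle=True)
cv2.imwrite("pics/w1.png",w["image"][:,:,::-1])
for X in [(.497,.3,.008),(.514,.415,.016)]: print(proj(w,X).round())
E
```

```text
t: 3.15
eef_pos: [0.4984, 0.2809, 0.2814]
tool_rot: [0.0, 0.708, 0.706, -0.0]
contact_force: [-0.1, -0.8, -0.3]
gripper_width: 0.995
grasp_force: 0.0
[-0.16  0.32 -0.58  1.72  0.19  1.16 -0.79]
[254. 141.]
[269.  42.]
```

View pics/w1.png

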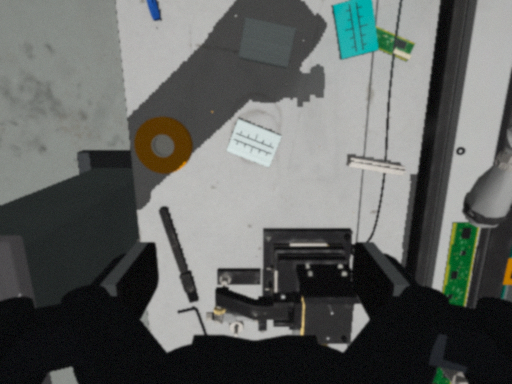

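The wrist view shows the lined plate at (254,141), lines running along its long side. The plain spacer is in the arm's shadow at (268,42), and the turquoise look-alike is at (355,28). I'll take a second, nearer view for height and accuracy.

```bash
python3 -m crank '0.12 0 0.12 0 0 0 0; 0.12 0 0.12 0 0 0 0; 0.12 0 0.12 0 0 0 0; 0.12 0 0.12 0 0 0 0;0.12 0 0.12 0 0 0 0'; python3 - <<'E'
from h import *
w=eyes.read_camera("wrist"); np.save("w2.npy",w,allow_pickle=True)
im=w["image"][:,:,::-1]
a=im[0:250,130:380]
cv2.imwrite("pics/w2.png",cv2.resize(a,(600,600),interpolation=cv2.INTER_CUBIC))
for X in [(.497,.3,.008),(.514,.415,.016)]: print(proj(w,X).round())
E
```

```text
t: 3.7
eef_pos: [0.4988, 0.3413, 0.2223]
tool_rot: [0.001, 0.707, 0.707, 0.001]
contact_force: [-0.3, 0.1, -0.4]
gripper_width: 1.001
grasp_force: 0.0
[254. 200.]
[270.  95.]
```

View pics/w2.png

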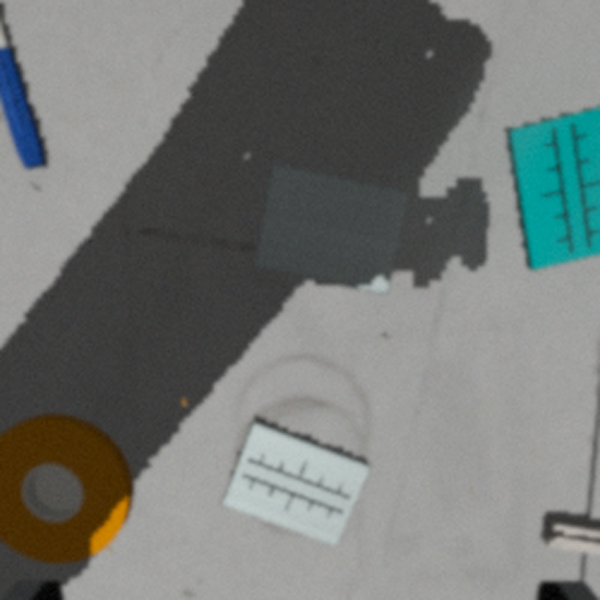

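The crop confirms it: the plate at crop (297,482) is steel with two lines and ticks, the spacer at (333,225) is plain, and the turquoise look-alike is at the right.

```bash
cat >> h.py <<'E'
def steel(w,uv,r=1.05,lo=40):
    im=cv2.GaussianBlur(w["image"],(3,3),0).astype(float); m=(im[...,2]/(im[...,0]+1)>r)&(im[...,2]/(im[...,0]+1)<1.6)&(im[...,0]>lo)
    m=cv2.morphologyEx(m.astype(np.uint8),cv2.MORPH_CLOSE,np.ones((5,5))); m=cv2.morphologyEx(m,cv2.MORPH_OPEN,np.ones((5,5)))
    ce,a,hull=rect(m,uv); 
    for e in np.arange(.02,.15,.01):
        q=cv2.approxPolyDP(hull,e*cv2.arcLength(hull,True),True)[:,0].astype(float)
        if len(q)<=4: break
    return ce,a,q[np.argsort(np.arctan2(*(q-q.mean(0)).T[::-1]))]
def box(w,uv,z,**k):
    "min-area box of the mask's hull mapped to plane z: centre, sides, yaw of long side"
    ce,a,q=steel(w,uv,**k); P=np.array([onz(w,p,z)[:2] for p in q])
    (c,s,ang)=cv2.minAreaRect((P*1000).astype(np.float32)); ang=np.radians(ang)
    if s[0]<s[1]: ang+=np.pi/2
    return np.array(c)/1000, sorted(s), (ang+np.pi/2)%np.pi-np.pi/2, a, q
E
python3 - <<'E'
from h import *
W=[np.load(f"w{i}.npy",allow_pickle=True).item() for i in(1,2)]
for n,X,z in [("plate",(.497,.3,.008),.008),("spacer",(.514,.415,.016),.016)]:
    qs=[]
    for w in W:
        u=proj(w,X); im=w["image"]; v=u.astype(int)
        print(n,"px",im[v[1]+2,v[0]+1],im[v[1]+2,v[0]+55])
        b=box(w,u,z); print(b[0].round(4),np.round(b[1],1),b[2].round(3),b[3],b[4].round().tolist()); qs.append(b[4])
    if all(len(q)==4 for q in qs): 
        P=[tri(W,[a,b]) for a,b in zip(*qs)]; print(np.round(P,4).tolist(),np.mean(P,0).round(4))
E
```

```text
plate px [203 215 212] [174 175 172]
[0.4941 0.2974] [10.1 16.1] -0.086 99 [[246.0, 139.0], [258.0, 140.0], [258.0, 148.0], [246.0, 144.0]]
plate px [185 196 193] [157 158 155]
[0.4965 0.3013] [33.6 44.6] -0.376 933 [[240.0, 180.0], [277.0, 193.0], [250.0, 213.0], [231.0, 203.0]]
[[0.4786, 0.2878, -0.1459], [0.5123, 0.3065, 0.0147], [0.4972, 0.2971, 0.0456], [0.4797, 0.301, 0.0275]] [ 0.4919  0.2981 -0.0145]
spacer px [87 89 90] [172 174 173]
[0.5118 0.4148] [39.9 56. ] -0.175 1840 [[247.0, 19.0], [294.0, 28.0], [286.0, 64.0], [240.0, 56.0]]
spacer px [68 73 71] [70 72 72]
[0.5112 0.4151] [37.6 53.6] -0.149 1776 [[244.0, 72.0], [295.0, 86.0], [291.0, 111.0], [239.0, 110.0]]
[[0.4886, 0.4366, 0.0271], [0.5372, 0.4225, 0.0499], [0.5413, 0.398, -0.0439], [0.4812, 0.4004, 0.0129]] [0.5121 0.4144 0.0115]
```

```bash
python3 - <<'E'
s=open("h.py").read()
a=s.index("    im=cv2.GaussianBlur(w"); b=s.index("    m=cv2.morphologyEx(m.ast")
s=s[:a]+'''    im=cv2.bilateralFilter(cv2.medianBlur(w["image"],3),7,25,3).astype(float); g=(im[...,1]+im[...,2])/2/(im[...,0]+1); m=(g>r)&(g<1.35)&(im[...,0]>lo)
'''+s[b:].replace("","")
s=s.replace("r=1.05,","r=1.025,")
open("h.py","w").write(s)
E
cat > m.py <<'E'
from h import *
W=[np.load(f"w{i}.npy",allow_pickle=True).item() for i in(1,2)]
for n,X,z in [("plate",(.497,.3,.008),.008),("spacer",(.512,.415,.016),.016)]:
    qs=[]
    for w in W:
        u=proj(w,X)
        b=box(w,u,z); print(n,b[0].round(4),np.round(b[1],1),b[2].round(3),b[3],b[4].round().tolist()); qs.append(b[4])
    if all(len(q)==4 for q in qs): 
        P=[tri(W,[a,b]) for a,b in zip(*qs)]; print(np.mean(P,0).round(4), tri(W,[q.mean(0) for q in qs]).round(4))
E
python3 m.py
```

```text
plate [0.4957 0.2976] [39.5 56.6] -0.335 1571 [[237.0, 121.0], [279.0, 136.0], [269.0, 165.0], [228.0, 151.0]]
plate [0.4959 0.298 ] [40.1 56.4] -0.339 1859 [[235.0, 178.0], [282.0, 194.0], [270.0, 225.0], [224.0, 210.0]]
[0.4958 0.2972 0.0049] [0.4957 0.2974 0.0046]
spacer [0.5116 0.4148] [40.7 55.7] -0.189 2054 [[246.0, 18.0], [294.0, 28.0], [286.0, 65.0], [240.0, 56.0]]
spacer [0.5114 0.4149] [40.3 55.6] -0.174 2412 [[244.0, 70.0], [298.0, 80.0], [290.0, 120.0], [238.0, 110.0]]
[0.5116 0.4149 0.0155] [0.5115 0.4154 0.0151]
```

```bash
python3 - <<'E'
from h import *
q=down(-.337+np.pi/2); print(row([.4958,.2978,.10],q)); print(bot.get_obs()["q"].round(2))
E
```

```text
(array([-0.0869, -0.0067,  0.2449]), array([ 6.000e-04,  3.000e-04, -3.931e-01]))
[-0.27  0.43 -0.58  1.71  0.26  1.08 -0.93]
```

```bash
python3 -m crank '-0.087 -0.007 0.245 0 0 -0.393 0; -0.087 -0.007 0.245 0 0 -0.393 0; -0.087 -0.007 0.245 0 0 -0.393 0; -0.087 -0.007 0.245 0 0 -0.393 0; -0.087 -0.007 0.245 0 0 -0.393 0; -0.087 -0.007 0.245 0 0 -0.393 0; -0.087 -0.007 0.245 0 0 -0.393 0; -0.087 -0.007 0.245 0 0 -0.393 0; -0.087 -0.007 0.245 0 0 -0.393 0; -0.087 -0.007 0.245 0 0 -0.393 0; -0.087 -0.007 0.245 0 0 -0.393 0; -0.087 -0.007 0.245 0 0 -0.393 0' | head -3; python3 - <<'E'
from h import *
w=eyes.read_camera("wrist"); np.save("w3.npy",w,allow_pickle=True)
cv2.imwrite("pics/w3.png",w["image"][:,:,::-1])
for X,z in [((.4958,.298,.008),.008),((.5115,.415,.016),.016)]:
    u=proj(w,X);b=box(w,u,z); print(u,b[0].round(4),np.round(b[1],1),b[2].round(3),b[3],b[4].round().tolist())
print(row([.4958,.2978,-.002],down(-.337+np.pi/2)),bot.get_obs()["q"].round(2))
E
```

```text
t: 4.95
eef_pos: [0.4948, 0.2983, 0.0992]
tool_rot: [0.0, 0.168, 0.986, 0.0]
[256.74982194 198.19479784] [0.4955 0.2984] [42.1 57.5] -0.359 4374 [[229.0, 159.0], [287.0, 162.0], [282.0, 234.0], [229.0, 233.0]]
[421.01521413 168.72925792] [0.5096 0.4122] [45.9 57.9] -0.193 5561 [[382.0, 131.0], [450.0, 123.0], [449.0, 202.0], [387.0, 207.0]]
(array([-0.0023, -0.0004,  0.2023]), array([0.    , 0.0002, 0.0001])) [-0.05  0.61 -0.8   1.86  0.55  0.9   0.12]
```

View pics/w3.png

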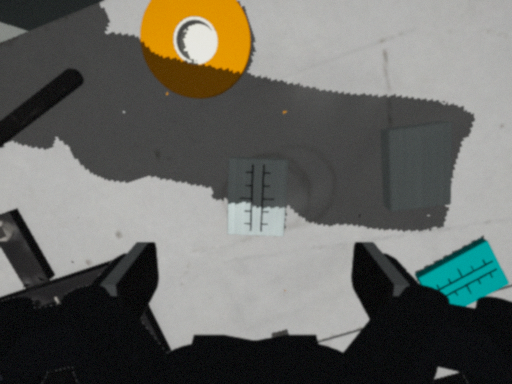

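The plate sits centred at (257,197), square to the fingers, and the estimates agree within 1 mm. Now I descend and grip.

```bash
python3 -m crank '0 0 0.1 0 0 0 0; 0 0 0.15 0 0 0 0; 0 0 0.18 0 0 0 0; 0 0 0.202 0 0 0 0; 0 0 0.202 0 0 0 0; 0 0 0.202 0 0 0 0; 0 0 0.202 0 0 0 0.4; 0 0 0.202 0 0 0 0.6; 0 0 0.202 0 0 0 0.7; 0 0 0.202 0 0 0 0.7; 0 0 0.202 0 0 0 0.7; 0 0 0.202 0 0 0 0.7; 0 0 0.202 0 0 0 0.7' 40
```

```text
t: 6.3
eef_pos: [0.4949, 0.299, -0.0013]
tool_rot: [0.001, 0.167, 0.986, 0.0]
contact_force: [-1.0, -0.6, 5.1]
gripper_width: 0.502
grasp_force: 40.5
```

```bash
python3 -m crank '0 0 -0.04 0 0 0 0.7; 0 0 -0.08 0 0 0 0.7; 0 0 -0.12 0 0 0 0.7; 0 0 -0.12 0 0 0 0.7; 0 0 -0.12 0 0 0 0.7'; python3 - <<'E'
from h import *
w=eyes.read_camera("wrist"); np.save("w4.npy",w,allow_pickle=True)
cv2.imwrite("pics/w4.png",w["image"][:,:,::-1])
o=bot.get_obs(); z=.008+o["eef_pos"][2]+.0013
u=proj(w,[.4958,.298,z]);print(u.round())
b=box(w,u,z); print(b[0].round(4),np.round(b[1],1),b[2].round(3),b[3],b[4].round().tolist())
X=(.5115,.415,.016);u=proj(w,X);b=box(w,u,.016); print(u.round(),b[0].round(4),np.round(b[1],1),b[2].round(3),b[3],b[4].round().tolist())
E
```

```text
t: 6.8
eef_pos: [0.4945, 0.2983, 0.0577]
tool_rot: [0.0, 0.167, 0.986, -0.0]
contact_force: [-0.8, -0.8, -2.0]
gripper_width: 0.501
grasp_force: 41.7
[258. 261.]
[0.4938 0.2966] [41.7 58.1] -0.336 12444 [[206.0, 196.0], [302.0, 196.0], [298.0, 314.0], [210.0, 314.0]]
[456. 183.] [0.5092 0.4107] [48.5 57.4] -0.227 8445 [[407.0, 137.0], [495.0, 128.0], [487.0, 224.0], [411.0, 227.0]]
```

View pics/w4.png

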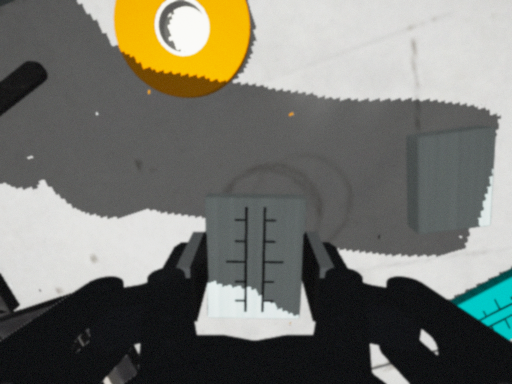

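```bash
python3 - <<'E'
from h import *
q=down(-.18+np.pi/2)
print(row([.5106,.4157,.058],q)); 
E
```

```text
(array([ 0.0464,  0.2332, -0.0021]), array([-0.0003, -0.0001, -0.0495]))
```

```bash
python3 - <<'E'
from h import *
q=down(-.18+np.pi/2); d=q.apply([1,0,0])
print(d,row(np.array([.5106,.4157,.058])-.075*d,q)); 
E
```

```text
[-0.98384369  0.17902957  0.        ] (array([-0.1018,  0.2564, -0.0022]), array([-0.0003, -0.0001, -0.0495]))
```

```bash
python3 -m crank '-0.102 0.256 0 0 0 -0.05 0.7; -0.102 0.256 0 0 0 -0.05 0.7; -0.102 0.256 0 0 0 -0.05 0.7; -0.102 0.256 0 0 0 -0.05 0.7; -0.102 0.256 0 0 0 -0.05 0.7; -0.102 0.256 0 0 0 -0.05 0.7'|head -3; python3 - <<'E'
from h import *
w=eyes.read_camera("wrist"); np.save("w5.npy",w,allow_pickle=True)
cv2.imwrite("pics/w5.png",w["image"][:,:,::-1])
o=bot.get_obs(); p=o["eef_pos"];z=.008+p[2]+.0013; R=rot(o["tool_rot"])
for X in([*p[:2],z],[.5115,.415,.016]):
    u=proj(w,X);b=box(w,u,X[2]); print(u.round(),b[0].round(4),"in tool",R.inv().apply(np.r_[b[0],0]-np.r_[p[:2],0])[:2].round(4),np.round(b[1],1),b[2].round(3),b[4].round().tolist())
E
```

```text
t: 7.45
eef_pos: [0.5835, 0.4013, 0.0563]
tool_rot: [-0.001, 0.089, 0.996, -0.001]
[258. 260.] [0.5829 0.4011] in tool [ 0.0008 -0.0003] [44.1 58. ] -0.176 [[206.0, 197.0], [304.0, 196.0], [304.0, 315.0], [210.0, 315.0]]
[259.  92.] [0.521  0.4132] in tool [0.0639 0.0007] [37.9 42.9] 1.368 [[219.0, 73.0], [300.0, 75.0], [295.0, 146.0], [221.0, 145.0]]
```

View pics/w5.png

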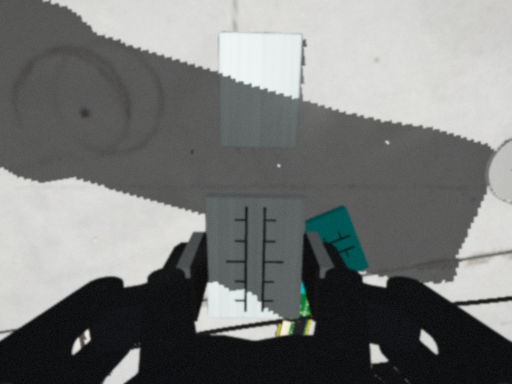

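```bash
python3 - <<'E'
from h import *
w=np.load("w5.npy",allow_pickle=True).item(); o=bot.get_obs(); p=o["eef_pos"]; R=rot(o["tool_rot"])
for q,z in(([(219,33),(302,33),(296.5,147),(220.5,147)],.016),([(206,196.5),(304,196.5),(301,318),(208,318)],p[2]+.0093)):
    P=np.array([onz(w,u,z) for u in q]); T=R.inv().apply(P-p)[:,:2]; print((T*1000).round(1).tolist(),(T.mean(0)*1000).round(1))
E
```

```text
[[102.7, -19.6], [102.6, 23.0], [44.3, 22.1], [44.3, -20.5]] [73.5  1.3]
[[29.6, -21.9], [29.7, 19.6], [-29.8, 20.5], [-29.9, -23.3]] [-0.1 -1.3]
```

```bash
python3 -m crank '0.148 0.0042 0 0 0 0.002 0.7; 0.148 0.0042 0 0 0 0.002 0.7; 0.148 0.0042 0 0 0 0.002 0.7; 0.148 0.0042 0 0 0 0.002 0.7; 0.148 0.0042 0.03 0 0 0.002 0.7; 0.148 0.0042 0.06 0 0 0.002 0.7; 0.148 0.0042 0.075 0 0 0.002 0.7; 0.148 0.0042 0.079 0 0 0.002 0.7; 0.148 0.0042 0.081 0 0 0.002 0.7;0.148 0.0042 0.081 0 0 0.002 0.7;0.148 0.0042 0.081 0 0 0.002 0.7'
```

```text
t: 8.6
eef_pos: [0.5124, 0.4183, 0.0178]
tool_rot: [0.0, 0.092, 0.996, 0.0]
contact_force: [0.8, 0.9, -0.9]
gripper_width: 0.498
grasp_force: 41.7
```

```bash
python3 -m crank '0 0 0 0 0 0 0.7;0 0 0 0 0 0 0.7'; python3 - <<'E'
from h import *
for _ in range(3): w=eyes.read_camera("wrist"); print(bot.get_obs()["eef_pos"].round(4))
cv2.imwrite("pics/w6.png",w["image"][:,:,::-1])
E
```

```text
t: 8.8
eef_pos: [0.5124, 0.4181, 0.0177]
tool_rot: [0.0, 0.092, 0.996, 0.0]
contact_force: [-0.1, -0.4, -2.3]
gripper_width: 0.505
grasp_force: 41.7
[0.5123 0.418  0.0176]
[0.5123 0.4179 0.0175]
[0.5123 0.4179 0.0175]
```

View pics/w6.png

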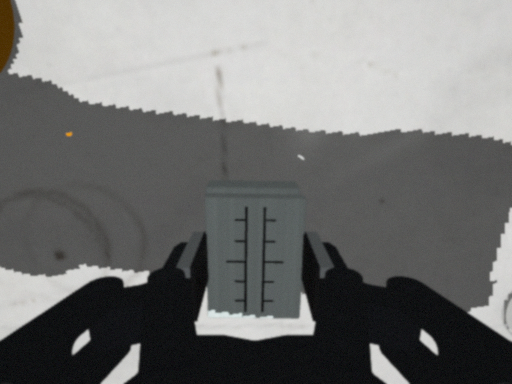

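```bash
python3 - <<'E'
from h import *
w=eyes.read_camera("wrist"); o=bot.get_obs(); p=o["eef_pos"]; R=rot(o["tool_rot"]); print(p.round(4))
g=cv2.GaussianBlur(w["image"].astype(np.float32).mean(2),(3,3),0)
print("col255",g[174:206,255].round().astype(int).tolist())
for r in(186,190,193,200,204): print(r,g[r,200:216].round().astype(int).tolist(),g[r,294:312].round().astype(int).tolist())
for q,z in(([(209,182),(300,182)],0.),([(206,197),(304,197)],p[2]+.0093)):
    P=np.array([onz(w,u,z) for u in q]); T=R.inv().apply(P-p)[:,:2]; print((T*1000).round(1).tolist(),(T.mean(0)*1000).round(1))
E
```

```text
[0.5123 0.4179 0.0174]
col255 [88, 90, 90, 90, 90, 88, 85, 81, 79, 79, 79, 79, 81, 83, 86, 89, 91, 92, 90, 87, 82, 79, 80, 83, 86, 90, 91, 92, 92, 92, 92, 91]
186 [86, 87, 86, 85, 85, 85, 84, 83, 82, 82, 82, 82, 83, 83, 83, 82] [79, 79, 79, 81, 85, 88, 88, 89, 90, 89, 89, 89, 89, 89, 89, 90, 90, 90]
190 [85, 86, 87, 86, 86, 88, 90, 92, 94, 94, 93, 93, 93, 93, 93, 94] [91, 91, 91, 89, 88, 88, 88, 89, 90, 90, 90, 90, 90, 90, 89, 90, 90, 89]
193 [86, 85, 85, 84, 83, 84, 86, 86, 86, 86, 85, 84, 84, 84, 86, 86] [89, 90, 89, 88, 87, 87, 87, 88, 89, 89, 89, 90, 90, 90, 90, 89, 90, 90]
200 [84, 86, 86, 86, 86, 89, 93, 95, 95, 95, 96, 96, 96, 97, 98, 98] [93, 93, 94, 94, 94, 93, 92, 91, 90, 89, 87, 86, 87, 88, 89, 90, 90, 89]
204 [85, 86, 86, 85, 87, 90, 93, 95, 96, 96, 95, 96, 98, 99, 98, 98] [93, 94, 96, 96, 95, 93, 92, 91, 92, 92, 90, 88, 86, 86, 88, 89, 90, 91]
[[29.3, -24.4], [29.3, 21.5]] [29.3 -1.5]
[[29.1, -22.0], [29.0, 19.6]] [29.1 -1.2]
```

```bash
python3 - <<'E'
from h import *
w=eyes.read_camera("wrist"); o=bot.get_obs(); p=o["eef_pos"]; R=rot(o["tool_rot"])
for n,q,z in(("sp bot",[(208,180.5),(298.5,180.5)],0.),("sp top",[(204.7,187.5),(297.3,187.5)],.016),("pl bot",[(205,193.3),(302,193.3)],p[2]+.0013),("pl top",[(204.8,197.5),(302.5,197.5)],p[2]+.0093)):
    P=np.array([onz(w,u,z) for u in q]); T=R.inv().apply(P-p)[:,:2]; print(n,(T*1000).round(1).tolist(),(T.mean(0)*1000).round(1))
E
```

```text
sp bot [[30.1, -24.9], [30.1, 20.7]] [30.1 -2.1]
sp top [[30.5, -24.1], [30.5, 18.0]] [30.5 -3. ]
pl bot [[28.5, -23.7], [28.5, 19.9]] [28.5 -1.9]
pl top [[28.9, -22.6], [28.8, 19.0]] [28.9 -1.8]
```

```bash
python3 -m crank '0.0034 -0.0014 0 0 0 0 0.7;0.0034 -0.0014 0 0 0 0 0.7;0.0034 -0.0014 0.002 0 0 0 0.7;0.0034 -0.0014 0.004 0 0 0 0.7;0.0034 -0.0014 0.005 0 0 0 0.7;0.0034 -0.0014 0.005 0 0 0 0.7;0.0034 -0.0014 0.005 0 0 0 0.7'
```

```text
t: 9.75
eef_pos: [0.5104, 0.4175, 0.0149]
tool_rot: [-0.0, 0.092, 0.996, -0.0]
contact_force: [-0.1, -0.9, 0.9]
gripper_width: 0.505
grasp_force: 41.9
```

```bash
python3 -m crank '0 0 0.001 0 0 0 0.7;0 0 0.001 0 0 0 0.7;0 0 0.001 0 0 0 0.7'; python3 -m crank '0 0 0 0 0 0 0.45;0 0 0 0 0 0 0.4;0 0 0 0 0 0 0.3;0 0 0 0 0 0 0.2;0 0 0 0 0 0 0.1;0 0 0 0 0 0 0.1;0 0 -0.04 0 0 0 0;0 0 -0.08 0 0 0 0;0 0 -0.14 0 0 0 0;0 0 -0.2 0 0 0 0;0 0 -0.26 0 0 0 0;0 0 -0.26 0 0 0 0;0 0 -0.26 0 0 0 0'; python3 - <<'E'
from h import *
w=eyes.read_camera("wrist"); np.save("w7.npy",w,allow_pickle=True)
cv2.imwrite("pics/w7.png",cv2.resize(w["image"][100:300,150:400,::-1],(750,600),interpolation=cv2.INTER_CUBIC))
o=bot.get_obs(); print(o["q"].round(2),proj(w,[.511,.417,.024]))
b=box(w,proj(w,[.511,.417,.024]),.024); print(b[0].round(4),np.round(b[1],1),b[2].round(3),b[4].tolist())
E
```

```text
t: 10.05
eef_pos: [0.5104, 0.4175, 0.0148]
tool_rot: [0.0, 0.092, 0.996, -0.0]
contact_force: [-1.8, -2.0, 6.0]
gripper_width: 0.496
grasp_force: 42.4
t: 11.35
eef_pos: [0.5109, 0.4182, 0.1469]
tool_rot: [0.001, 0.092, 0.996, 0.001]
contact_force: [0.3, -1.1, -0.1]
gripper_width: 1.0
grasp_force: 0.0
[-0.22  0.68 -0.83  1.63  0.56  1.08  0.18] [254.5899476  186.90451744]
[0.5099 0.4157] [40.6 58.1] -0.167 [[228.0, 153.0], [277.0, 151.0], [277.0, 218.0], [230.0, 219.0]]
```

View pics/w7.png

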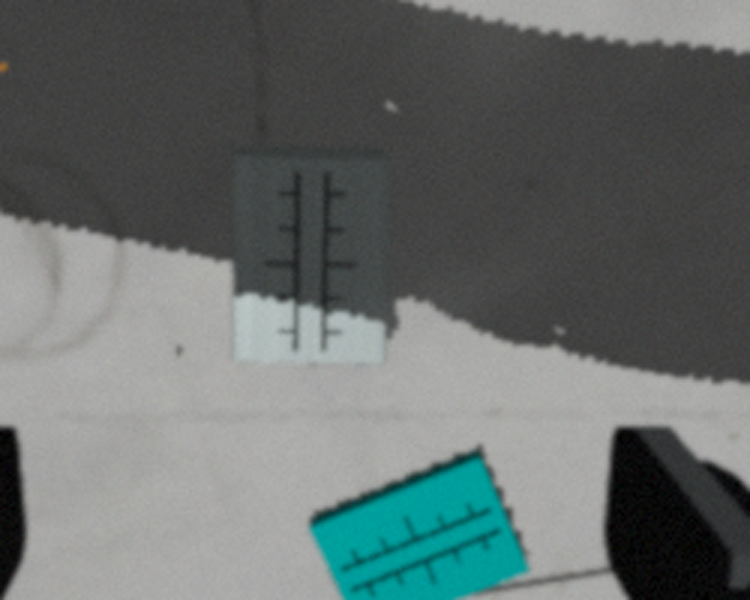

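The plate lies flush and square on the spacer, with mid-ticks at crop (310,264). Next I go to the tweezers, turning the tool so the wrist camera will look at the tips.

```bash
python3 -m crank '0 0 -0.1 0 0 0 0;-0.157 -0.622 -0.2 0 0 0.5 0;-0.157 -0.622 -0.2 0 0 0.5 0;-0.157 -0.622 -0.2 0 0 0.5 0;-0.157 -0.622 -0.2 0 0 0.5 0;-0.157 -0.622 -0.2 0 0 0.5 0;-0.157 -0.622 -0.2 0 0 0.5 0;-0.157 -0.622 -0.2 0 0 0.5 0;-0.157 -0.622 -0.2 0 0 0.5 0;-0.157 -0.622 -0.2 0 0 0.5 0;-0.157 -0.622 -0.2 0 0 0.5 0;-0.157 -0.622 -0.2 0 0 0.5 0;-0.157 -0.622 -0.2 0 0 0.5 0'|head -3; python3 - <<'E'
from h import *
print(row([.48,-.125,.22],down(-np.pi/2)),bot.get_obs()["q"].round(2))
c=eyes.read_camera("top"); print([onz(c,np.array(u)/1.5625,.0).round(3).tolist() for u in((359,240),(359,215),(378,240),(310,232))])
E
```

```text
t: 12.7
eef_pos: [0.5299, 0.0973, 0.2436]
tool_rot: [-0.0, 0.769, 0.639, -0.001]
(array([-0.4552, -0.0163,  0.0476]), array([-2.000e-04,  5.000e-04,  4.412e-01])) [ 0.19  0.3  -0.59  1.84  0.19  1.07 -0.65]
[[0.654, 0.31, 0.0], [0.71, 0.313, 0.0], [0.656, 0.27, 0.0], [0.668, 0.414, 0.0]]
```

```bash
python3 -m crank '-0.455 -0.016 0.048 0 0 0.441 0;-0.455 -0.016 0.048 0 0 0.441 0;-0.455 -0.016 0.048 0 0 0.441 0;-0.455 -0.016 0.048 0 0 0.441 0;-0.455 -0.016 0.048 0 0 0.441 0;-0.455 -0.016 0.048 0 0 0.441 0;-0.455 -0.016 0.048 0 0 0.441 0;-0.455 -0.016 0.048 0 0 0.441 0;-0.455 -0.016 0.048 0 0 0.441 0;-0.455 -0.016 0.048 0 0 0.441 0;-0.455 -0.016 0.048 0 0 0.441 0;-0.455 -0.016 0.048 0 0 0.441 0'|head -3; python3 - <<'E'
from h import *
w=eyes.read_camera("wrist"); np.save("w8.npy",w,allow_pickle=True)
cv2.imwrite("pics/w8.png",cv2.resize(w["image"][:,:,::-1],(800,600),interpolation=cv2.INTER_CUBIC))
print(bot.get_obs()["q"].round(2))
E
```

```text
t: 13.95
eef_pos: [0.4807, -0.1247, 0.2201]
tool_rot: [-0.0, 1.0, 0.002, -0.0]
[ 0.37  0.21 -0.28  1.97  0.07  0.97 -1.51]
```

View pics/w8.png

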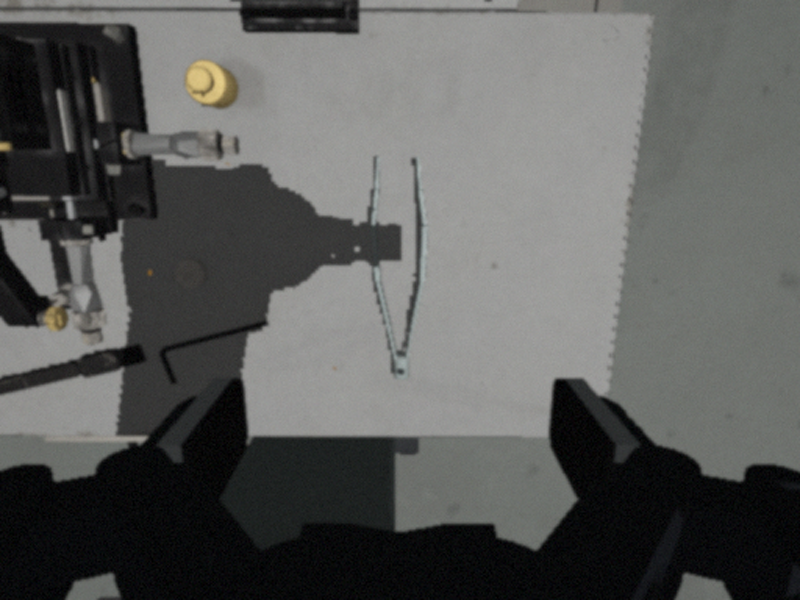

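Tweezers open at tips (376,157)/(415,157), back end at (400,377), flats near rows 225–245; weight at (210,83), clear of the way.

```bash
python3 - <<'E'
from h import *
w=np.load("w8.npy",allow_pickle=True).item(); f=512/800
T=onz(w,np.array([395.5,156])*f,.010); B=onz(w,np.array([400.5,377])*f,.010); print(T.round(4),B.round(4),np.linalg.norm(T-B))
d=(T-B)/np.linalg.norm(T-B); G=(T-.065*d+B+.097*d)/2; y=np.arctan2(d[1],d[0]); print("grip",G.round(4),y)
print(row([G[0],G[1],.1],down(y-np.pi/2)))
E
```

```text
[ 0.5502 -0.1243  0.01  ] [ 0.3909 -0.1282  0.01  ] 0.15935540359428438
grip [ 0.4866 -0.1259  0.01  ] 0.024961343198049914
(array([0.0117, 0.0024, 0.2403]), array([-0.    ,  0.0001, -0.007 ]))
```

```bash
python3 -m crank '0.012 0.0024 0.24 0 0 -0.007 0;0.012 0.0024 0.24 0 0 -0.007 0;0.012 0.0024 0.24 0 0 -0.007 0;0.012 0.0024 0.24 0 0 -0.007 0;0.012 0.0024 0.24 0 0 -0.007 0;0.012 0.0024 0.24 0 0 -0.007 0'|head -3; python3 - <<'E'
from h import *
w=eyes.read_camera("wrist"); np.save("w9.npy",w,allow_pickle=True)
cv2.imwrite("pics/w9.png",cv2.resize(w["image"][:,100:420,::-1],None,fx=1.56,fy=1.56,interpolation=cv2.INTER_CUBIC))
print(bot.get_obs()["eef_pos"].round(4),proj(w,[.5502,-.1243,.01]),proj(w,[.3909,-.1282,.01]))
E
```

```text
t: 14.6
eef_pos: [0.4882, -0.1262, 0.1019]
tool_rot: [0.0, 1.0, 0.012, 0.001]
[ 0.4882 -0.1262  0.102 ] [252.06217881 109.33017306] [252.86481923 308.56315309]
```

View pics/w9.png

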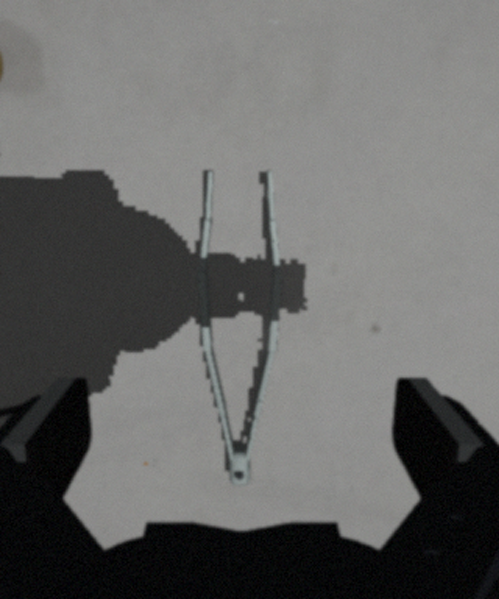

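Tips at (209,172)/(266,172), back end at (240,483) of the crop; both match the first view's prediction at 10 mm height to within a pixel, so the pose and height are confirmed. (That was my 11th picture, one over the limit; I'll measure numerically from here.)

```bash
python3 -m crank '-0.003 0.002 0.1 0 0 0 0;-0.003 0.002 0.16 0 0 0 0;-0.003 0.002 0.19 0 0 0 0;-0.003 0.002 0.202 0 0 0 0;-0.003 0.002 0.202 0 0 0 0;-0.003 0.002 0.202 0 0 0 0;-0.003 0.002 0.202 0 0 0 0.3;-0.003 0.002 0.202 0 0 0 0.48;-0.003 0.002 0.202 0 0 0 0.48;-0.003 0.002 0.202 0 0 0 0.48' 20; cat >> h.py <<'E'
def gap(save=None):
    w=eyes.read_camera("wrist"); o=bot.get_obs(); p=o["eef_pos"]; R=rot(o["tool_rot"])
    if save: np.save(save,w,allow_pickle=True)
    im=w["image"].astype(float); g=(im[...,1]+im[...,2])/2-im[...,0]; L=im.mean(2)
    print("pos",p.round(4),"w",o["gripper_width"].round(4),"F",o["grasp_force"].round(1),o["contact_force"].round(1))
    for dx in(.045,.05,.055,.06,.063,.068):
        # scan line across the tool at the tips' upper edge, sampled every 0.25 mm
        ys=np.arange(-.02,.0201,.0005); uv=np.array([proj(w,p+R.apply([dx,y,-.009])) for y in ys]).astype(np.float32)
        s=cv2.remap(np.dstack([L,g]).astype(np.float32),uv[None,:,0],uv[None,:,1],cv2.INTER_LINEAR)[0]
        sc=s[:,1]/s[:,0]; sc-=np.median(sc); sc=np.clip(sc,0,None); m=sc>.5*sc.max(); l,r=m&(ys<=-.002),m&(ys>=-.002)
        n,lab=cv2.connectedComponents(m.astype(np.uint8)[None]); print(int(dx*1000),round(float(sc.max()),3),[(round(float(ys[lab[0]==i].min()*1e3),2),round(float(ys[lab[0]==i].max()*1e3),2)) for i in range(1,n)])
E
python3 -c "from h import *; gap('w10.npy')"
```

```text
t: 15.65
eef_pos: [0.4856, -0.1271, -0.0004]
tool_rot: [0.0, 1.0, 0.011, 0.0]
contact_force: [0.2, 0.3, 0.2]
gripper_width: 0.517
grasp_force: 0.0Traceback (most recent call last):
  File "<string>", line 1, in <module>
    from h import *; gap('w10.npy')
                     ~~~^^^^^^^^^^^
  File "h.py", line 51, in gap
    print("pos",p.round(4),"w",o["gripper_width"].round(4),"F",o["grasp_force"].round(1),o["contact_force"].round(1))
                               ^^^^^^^^^^^^^^^^^^^^^^^^
AttributeError: 'float' object has no attribute 'round'
```

```bash
sed -i 's/o\["gripper_width"\].round(4)/round(float(o["gripper_width"]),4)/;s/o\["grasp_force"\].round(1)/round(float(o["grasp_force"]),1)/' h.py; python3 -c "from h import *; gap('w10.npy')"; python3 -m crank '0 0 0 0 0 0 0.55;0 0 0 0 0 0 0.55;0 0 0 0 0 0 0.6;0 0 0 0 0 0 0.6;0 0 0 0 0 0 0.6;0 0 0 0 0 0 0.6' 20 |tail -3;  python3 -c "from h import *; gap('w11.npy')"
```

```text
pos [ 0.4855 -0.127  -0.0006] w 0.5215 F 0.0 [0.4 0.3 0.5]
45 0.066 [(-16.5, -14.0), (13.0, 15.0)]
50 0.065 [(-16.0, -13.5), (12.0, 15.0)]
55 0.068 [(-16.0, -13.0), (12.5, 14.5)]
60 0.068 [(-15.5, -13.0), (12.0, 14.0)]
63 0.07 [(-15.5, -12.5), (12.0, 14.0)]
68 0.012 [(-16.0, -16.0), (-14.5, -14.5), (-11.5, -11.5), (-10.5, -10.5), (-2.5, -1.5), (7.5, 7.5), (8.5, 8.5), (10.5, 10.5), (14.0, 14.0), (16.0, 16.0), (17.0, 17.5)]
contact_force: [-0.7, -0.5, 5.0]
gripper_width: 0.401
grasp_force: 6.6
pos [ 4.857e-01 -1.271e-01 -4.000e-04] w 0.4035 F 6.6 [-0.7 -0.2  6.1]
45 0.07 [(-11.0, -9.0), (12.5, 14.5)]
50 0.063 [(-10.5, -8.0), (12.5, 14.5)]
55 0.064 [(-10.5, -8.0), (11.5, 14.0)]
60 0.076 [(-9.5, -7.5), (11.5, 13.5)]
63 0.061 [(-9.5, -7.0), (11.5, 13.5)]
68 0.013 [(-17.0, -17.0), (-15.5, -15.5), (-2.5, -2.5), (3.5, 3.5), (4.5, 5.5), (7.0, 7.0), (9.0, 9.0), (14.0, 14.5), (17.5, 17.5), (20.0, 20.0)]
```

```bash
python3 -m crank '0 0 -0.003 0 0 0 0.6;0 0 -0.003 0 0 0 0.62;0 0 -0.003 0 0 0 0.63;0 0 -0.003 0 0 0 0.64;0 0 -0.003 0 0 0 0.64;0 0 -0.003 0 0 0 0.64' 20 |tail -3;  python3 -c "from h import *; gap('w12.npy')"; python3 -m crank '0 0 -0.01 0 0 0 0.65;0 0 -0.03 0 0 0 0.65;0 0 -0.06 0 0 0 0.65;0 0 -0.06 0 0 0 0.65;0 0 -0.06 0 0 0 0.65' 20 |tail -3;  python3 -c "from h import *; gap('w13.npy')"
```

```text
contact_force: [-0.8, -1.2, -1.2]
gripper_width: 0.363
grasp_force: 9.2
pos [ 0.4854 -0.127   0.0007] w 0.3628 F 9.2 [-0.2 -0.6 -0.5]
45 0.083 [(-9.0, -7.0), (10.5, 12.5)]
50 0.062 [(-8.5, -6.0), (10.0, 12.0)]
55 0.065 [(-8.0, -5.5), (9.0, 11.5)]
60 0.068 [(-7.0, -5.0), (9.0, 11.0)]
63 0.069 [(-6.5, -4.5), (9.0, 11.0)]
68 0.013 [(-17.5, -17.5), (-15.5, -15.5), (-13.5, -13.5), (-2.0, -1.5), (8.5, 8.5), (10.5, 10.5), (16.0, 16.5), (17.5, 17.5)]
contact_force: [-0.4, 0.0, -1.2]
gripper_width: 0.352
grasp_force: 10.0
pos [ 0.4854 -0.1271  0.0309] w 0.3557 F 10.0 [-0.1  0.3 -0.9]
45 0.069 [(-8.5, -6.0), (10.0, 12.0)]
50 0.062 [(-7.5, -5.5), (9.5, 11.5)]
55 0.062 [(-7.0, -5.0), (9.0, 11.0)]
60 0.065 [(-11.0, -11.0), (-6.5, -4.5), (8.5, 10.5)]
63 0.067 [(-6.0, -4.0), (8.0, 10.0)]
68 0.013 [(-20.0, -19.5), (-17.5, -17.5), (-15.0, -15.0), (-8.5, -8.0), (-1.0, -1.0), (4.0, 4.0), (7.5, 7.5), (17.0, 17.0), (19.0, 19.5)]
```

```bash
python3 -m crank '0 0 0 0 0 0 0.665;0 0 0 0 0 0 0.675;0 0 0 0 0 0 0.675;0 0 0 0 0 0 0.675;0 0 -0.2 0 0 0 0.675;0 0 -0.2 0 0 0 0.675;0 0 -0.2 0 0 0 0.675;0 0 -0.2 0 0 0 0.675' 20 |tail -3;  python3 -c "from h import *; gap('w14.npy');print(bot.get_obs()['q'].round(2))"
```

```text
contact_force: [-0.5, -0.0, -0.6]
gripper_width: 0.327
grasp_force: 12.2
pos [ 0.485  -0.1271  0.1306] w 0.3276 F 12.2 [-0.2 -0.5 -1.4]
45 0.074 [(-18.0, -18.0), (-7.5, -5.5), (8.5, 10.0)]
50 0.067 [(-6.5, -5.0), (7.5, 9.5)]
55 0.068 [(-6.0, -4.0), (7.0, 9.0)]
60 0.063 [(-5.5, -3.5), (6.5, 8.0)]
63 0.063 [(-5.0, -3.0), (6.0, 8.0)]
68 0.018 [(-18.0, -18.0), (-14.0, -14.0), (-5.5, -5.5), (4.0, 4.0), (17.5, 17.5)]
[ 0.36  0.34 -0.28  2.04  0.13  0.78 -1.54]
```

```bash
python3 -m crank '0 0 -0.06 0 0 0 0.675;0.006 -0.03 -0.12 0 0 -0.03 0.675;0.012 -0.06 -0.18 0 0 -0.06 0.675;0.018 -0.1 -0.2 0 0 -0.09 0.675;0.025 -0.14 -0.2 0 0 -0.12 0.675;0.032 -0.18 -0.2 0 0 -0.15 0.675;0.04 -0.22 -0.2 0 0 -0.18 0.675;0.047 -0.26 -0.2 0 0 -0.21 0.675;0.054 -0.3 -0.2 0 0 -0.24 0.675;0.06 -0.34 -0.2 0 0 -0.28 0.675;0.068 -0.38 -0.2 0 0 -0.32 0.675;0.076 -0.42 -0.2 0 0 -0.36 0.675;0.084 -0.46 -0.2 0 0 -0.4 0.675;0.09 -0.49 -0.2 0 0 -0.43 0.675;0.096 -0.52 -0.2 0 0 -0.46 0.675;0.1 -0.54 -0.2 0 0 -0.48 0.675;0.103 -0.552 -0.2 0 0 -0.5 0.675;0.103 -0.552 -0.2 0 0 -0.5 0.675' 20;  python3 - <<'E'
from h import *
gap(); print(bot.get_obs()['q'].round(2)); x=2.957
print(row([.574,.4055,.1],down(x-np.pi/2)),down(x-np.pi/2).as_matrix()[:,0])
E
```

```text
t: 20.25
eef_pos: [0.5295, 0.1509, 0.2287]
tool_rot: [-0.001, 0.698, 0.716, -0.001]
contact_force: [-0.0, 0.3, -1.1]
gripper_width: 0.325
grasp_force: 12.2
pos [0.5297 0.1501 0.229 ] w 0.3293 F 12.2 [-0.1 -1.1 -1.2]
45 0.099 [(-9.0, -8.5), (-3.5, -3.5), (-1.5, -1.5), (5.5, 6.5)]
50 0.078 [(-9.0, -7.5), (4.0, 7.0)]
55 0.071 [(-8.0, -7.0), (4.5, 6.0)]
60 0.064 [(-8.0, -6.5), (4.0, 5.0)]
63 0.094 [(-7.0, -6.0), (3.5, 4.5)]
68 0.02 [(-20.0, -20.0), (-12.0, -12.0), (-2.5, -1.5), (9.0, 9.0), (11.0, 11.0), (12.0, 13.0), (16.0, 16.0)]
[ 0.15  0.35 -0.67  1.82  0.25  1.06 -0.59]
(array([0.5088, 0.101 , 0.2575]), array([-0.001 , -0.0007, -0.4341])) [-0.9830111   0.18354612  0.        ]
```

```bash
python3 -m crank '0.03 0.006 0 0 0 -0.03 0.675;0.07 0.014 0 0 0 -0.06 0.675;0.11 0.022 0 0 0 -0.09 0.675;0.15 0.03 0 0 0 -0.12 0.675;0.19 0.038 0 0 0 -0.15 0.675;0.23 0.046 0 0 0 -0.18 0.675;0.27 0.054 0 0 0 -0.22 0.675;0.31 0.062 0 0 0 -0.26 0.675;0.35 0.07 0 0 0 -0.3 0.675;0.39 0.078 0.02 0 0 -0.33 0.675;0.43 0.086 0.06 0 0 -0.36 0.675;0.46 0.092 0.1 0 0 -0.39 0.675;0.485 0.097 0.15 0 0 -0.41 0.675;0.5 0.1 0.19 0 0 -0.425 0.675;0.509 0.101 0.22 0 0 -0.434 0.675;0.509 0.101 0.245 0 0 -0.434 0.675;0.509 0.101 0.255 0 0 -0.434 0.675;0.509 0.101 0.255 0 0 -0.434 0.675;0.509 0.101 0.255 0 0 -0.434 0.675' 20;  python3 - <<'E'
from h import *
gap('w15.npy'); print(bot.get_obs()['q'].round(2)); x=2.957
print(row([.574,.4055,.03],down(x-np.pi/2)))
E
```

```text
t: 22.2
eef_pos: [0.5758, 0.4055, 0.1042]
tool_rot: [0.001, 0.093, 0.996, 0.0]
contact_force: [-0.8, 0.8, -0.2]
gripper_width: 0.328
grasp_force: 12.2
pos [0.5759 0.4058 0.1045] w 0.3261 F 12.2 [-1.2  0.  -1. ]
45 0.088 [(-10.0, -8.5), (5.0, 7.0)]
50 0.032 [(-14.5, -14.5), (-8.5, -8.5), (-4.0, -3.5), (-1.0, -1.0), (3.5, 4.5), (7.5, 7.5), (8.5, 8.5)]
55 0.046 [(-8.0, -8.0), (-4.0, -4.0), (-2.5, -2.0), (1.5, 1.5)]
60 0.04 [(-9.0, -8.5), (0.5, 0.5), (2.5, 2.5)]
63 0.022 [(-13.0, -13.0), (-7.0, -7.0), (-6.0, -5.0), (-1.0, 0.0), (2.0, 3.0), (4.5, 4.5), (9.0, 9.0)]
68 0.035 [(-11.0, -11.0), (-8.0, -8.0), (-5.5, -5.5), (-4.5, -3.5), (-2.5, -2.5), (-1.0, -1.0), (1.5, 1.5), (4.0, 4.0), (6.0, 6.0), (8.5, 8.5)]
[-0.17  0.8  -0.84  1.54  0.65  1.1   0.22]
(array([ 0.0038, -0.0014,  0.1489]), array([ 0.0003,  0.0004, -0.0003]))
```

```bash
python3 -m crank '0.003 -0.001 0.03 0 0 0 0.675;0.003 -0.001 0.06 0 0 0 0.675;0.003 -0.001 0.09 0 0 0 0.675;0.003 -0.001 0.11 0 0 0 0.675;0.003 -0.001 0.12 0 0 0 0.675;0.003 -0.001 0.12 0 0 0 0.675;0.003 -0.001 0.12 0 0 0 0.675' 20 | head -2; cat > prof.py <<'E'
from h import *
w=eyes.read_camera("wrist"); o=bot.get_obs(); p=o["eef_pos"]; R=rot(o["tool_rot"]); np.save("w16.npy",w,allow_pickle=True)
print(p.round(4)); L=w["image"].astype(np.float32).mean(2); ys=np.arange(-.026,.0261,.001)
def prof(dx,z):
    X=[p+R.apply([dx,y,0]) for y in ys]; uv=np.array([proj(w,[a[0],a[1],z]) for a in X],np.float32)
    return cv2.remap(L,uv[None,:,0],uv[None,:,1],cv2.INTER_LINEAR)[0].round().astype(int)
print("ys",(ys*1000).round().astype(int).tolist())
for dx in(.05,.056,.062): print("tw",int(dx*1000),prof(dx,p[2]+.009).tolist())
for dx in(.072,.076,.082,.086): print("pl",int(dx*1000),prof(dx,.024).tolist())
# length-wise profile along the centre line between the lines
xs=np.arange(.06,.105,.001); X=[p+R.apply([x,0,0]) for x in xs]
for dy in(-.012,.012):
    uv=np.array([proj(w,[*(p+R.apply([x,dy,0]))[:2],.024]) for x in xs],np.float32); print("len",dy,cv2.remap(L,uv[None,:,0],uv[None,:,1],cv2.INTER_LINEAR)[0].round().astype(int).tolist())
E
python3 prof.py
```

```text
t: 22.95
eef_pos: [0.5739, 0.4058, 0.0436]
[0.574  0.4059 0.0439]
ys [-26, -25, -24, -23, -22, -21, -20, -19, -18, -17, -16, -15, -14, -13, -12, -11, -10, -9, -8, -7, -6, -5, -4, -3, -2, -1, 0, 1, 2, 3, 4, 5, 6, 7, 8, 9, 10, 11, 12, 13, 14, 15, 16, 17, 18, 19, 20, 21, 22, 23, 24, 25, 26]
tw 50 [90, 89, 90, 90, 92, 93, 91, 96, 99, 101, 101, 98, 96, 96, 96, 99, 95, 97, 95, 94, 80, 51, 99, 99, 95, 98, 98, 55, 86, 101, 94, 95, 99, 97, 98, 102, 102, 99, 102, 105, 101, 99, 95, 94, 96, 97, 95, 95, 96, 95, 96, 95, 94]
tw 56 [91, 91, 91, 91, 95, 94, 89, 97, 101, 104, 104, 100, 97, 101, 99, 102, 101, 96, 96, 83, 53, 44, 95, 100, 96, 101, 101, 63, 47, 68, 86, 97, 96, 101, 102, 102, 103, 103, 104, 103, 104, 104, 96, 97, 99, 99, 98, 99, 99, 100, 99, 98, 98]
tw 62 [92, 90, 92, 93, 94, 93, 88, 98, 102, 103, 104, 99, 99, 101, 102, 102, 107, 100, 92, 100, 85, 52, 96, 101, 101, 101, 106, 75, 69, 93, 98, 99, 102, 103, 102, 105, 105, 106, 106, 111, 108, 106, 102, 101, 102, 102, 105, 105, 109, 107, 106, 106, 105]
pl 72 [92, 89, 90, 95, 104, 105, 123, 172, 164, 122, 142, 230, 238, 239, 238, 238, 237, 236,
[... 762 characters left out ...]
245, 243, 241, 240, 241, 240, 240, 243, 242, 240, 239, 240, 238, 187, 149, 237, 238, 236, 236, 238, 239, 198, 161, 237, 239, 238, 238, 238, 236, 237, 235, 237, 237, 236, 236, 238, 237, 234, 231, 192, 108, 114, 200, 219, 218, 219]
len -0.012 [103, 107, 102, 75, 83, 104, 105, 104, 104, 104, 110, 165, 238, 242, 242, 242, 243, 243, 242, 242, 243, 243, 242, 243, 242, 243, 243, 243, 243, 243, 243, 243, 241, 206, 213, 216, 216, 217, 217, 218, 218, 215, 217, 216, 217]
len 0.012 [104, 105, 105, 106, 104, 114, 180, 204, 231, 234, 235, 234, 235, 235, 236, 236, 235, 236, 237, 236, 236, 236, 236, 236, 237, 236, 237, 235, 236, 237, 236, 236, 224, 208, 220, 219, 222, 220, 220, 221, 219, 217, 219, 218, 218]
```

```bash
cat > arms.py <<'E'
from h import *
import sys
def arms(w,p,R,dxs):
    im=cv2.GaussianBlur(w["image"],(3,3),0).astype(np.float32); g=((im[...,1]+im[...,2])/2-im[...,0])/(im.mean(2)+1); L=im.mean(2)
    ys=np.arange(-.022,.0221,.001)
    for dx in dxs:
        uv=np.array([proj(w,p+R.apply([dx,y,-(.0133-(max(dx,.019)-.019)/.046*.004)])) for y in ys],np.float32)
        f=lambda a:cv2.remap(a,uv[None,:,0],uv[None,:,1],cv2.INTER_LINEAR)[0]
        print(int(dx*1000),"hue",(f(g)*100).round().astype(int).tolist()); print("   lum",f(L).round().astype(int).tolist())
if __name__=="__main__":
    o=bot.get_obs(); arms(np.load("w16.npy",allow_pickle=True).item(),o["eef_pos"],rot(o["tool_rot"]),(.02,.026,.03))
E
python3 arms.py
```

```text
20 hue [-1, 0, -1, 0, 0, -2, 2, 5, 7, 6, 7, 2, -1, -1, -1, -2, -1, 0, -1, 0, 0, 1, 0, 1, 0, -1, 0, 0, -1, 1, 4, 8, 8, 5, 5, 2, 0, 1, 0, 0, 0, 0, 0, -1, -1]
   lum [91, 91, 91, 90, 91, 91, 90, 94, 95, 95, 84, 83, 91, 92, 92, 93, 93, 93, 92, 93, 92, 93, 94, 92, 92, 92, 93, 91, 92, 90, 82, 89, 95, 95, 91, 91, 93, 92, 91, 91, 91, 91, 91, 91, 91]
26 hue [-2, 0, -1, -1, -1, 0, 1, 2, 4, 7, 6, 2, -1, 0, 0, 0, 0, -1, 1, 1, -1, -1, 0, 0, 0, 0, 0, 1, 0, 1, 3, 5, 5, 3, -1, 0, 0, 0, 0, -1, 0, -1, 0, 1, -1]
   lum [86, 87, 89, 89, 89, 88, 88, 89, 91, 95, 94, 88, 90, 90, 89, 88, 90, 89, 89, 88, 88, 89, 89, 89, 88, 87, 86, 86, 87, 88, 89, 95, 94, 90, 85, 86, 87, 88, 86, 86, 86, 87, 88, 89, 91]
30 hue [-2, -2, -2, -1, -1, -2, -1, 0, 2, 5, 6, 4, 0, -2, -1, -1, -1, 0, 0, -1, -1, 0, 0, 0, 1, 0, 0, 0, 0, 2, 4, 5, 4, 0, 0, -1, 1, -1, -1, 0, -1, 0, 0, 1, -1]
   lum [91, 92, 92, 91, 90, 92, 91, 90, 90, 94, 96, 92, 90, 91, 92, 91, 92, 92, 92, 92, 91, 91, 91, 89, 90, 90, 90, 92, 91, 89, 94, 97, 92, 90, 92, 90, 90, 91, 90, 92, 91, 91, 90, 91, 92]
```

Lines centre at y = −1.5 mm and the arms' midline at −1.6 mm in the same image, parallel, with mid-length 63.5 mm ahead: aligned. Final descent.

```bash
python3 -m crank '0 0 0.007 0 0 0 0.68;0 0 0.014 0 0 0 0.68;0 0 0.02 0 0 0 0.68;0 0 0.025 0 0 0 0.68;0 0 0.027 0 0 0 0.68;0 0 0.027 0 0 0 0.68;0 0 0.027 0 0 0 0.68;0 0 0.027 0 0 0 0.68;0 0 0.027 0 0 0 0.68;0 0 0.027 0 0 0 0.68;0 0 0.027 0 0 0 0.68;0 0 0.027 0 0 0 0.68' 20; python3 prof.py | grep -v len; python3 arms.py
```

```text
t: 24.2
eef_pos: [0.5738, 0.4055, 0.0298]
tool_rot: [0.0, 0.092, 0.996, 0.0]
contact_force: [0.3, -0.3, -0.0]
gripper_width: 0.322
grasp_force: 12.9
[0.5737 0.4054 0.0298]
ys [-26, -25, -24, -23, -22, -21, -20, -19, -18, -17, -16, -15, -14, -13, -12, -11, -10, -9, -8, -7, -6, -5, -4, -3, -2, -1, 0, 1, 2, 3, 4, 5, 6, 7, 8, 9, 10, 11, 12, 13, 14, 15, 16, 17, 18, 19, 20, 21, 22, 23, 24, 25, 26]
tw 50 [91, 92, 93, 93, 92, 93, 99, 100, 101, 102, 99, 98, 100, 101, 100, 103, 98, 96, 98, 95, 86, 43, 95, 101, 99, 98, 100, 96, 45, 88, 95, 98, 99, 99, 100, 100, 103, 104, 102, 102, 104, 104, 104, 102, 96, 96, 98, 97, 99, 96, 95, 95, 95]
tw 56 [90, 92, 92, 93, 91, 92, 100, 101, 102, 105, 100, 100, 100, 102, 102, 105, 103, 96, 99, 95, 93, 49, 95, 101, 100, 99, 101, 99, 53, 84, 94, 99, 100, 103, 105, 105, 104, 105, 105, 105, 108, 110, 106, 107, 102, 101, 100, 104, 102, 103, 102, 101, 101]
tw 62 [94, 93, 94, 93, 93, 93, 100, 103, 104, 105, 103, 101, 100, 102, 103, 104, 105, 103, 97, 99, 96, 48, 91, 105, 103, 102, 104, 105, 64, 82, 102, 100, 101, 105, 101, 105, 105, 109, 109, 111, 116, 118, 112, 136,
[... 1468 characters left out ...]
, 92]
26 hue [0, -1, -1, -1, -3, -2, 0, 0, 2, 6, 6, 4, -1, -2, -1, -1, 0, 0, -2, 0, 0, -1, -1, -1, 1, 0, -1, -1, -1, -1, 4, 6, 6, 2, 0, -1, -1, -1, 0, 0, 0, -1, -2, 0, 0]
   lum [93, 94, 93, 91, 91, 93, 92, 90, 93, 97, 96, 91, 92, 91, 92, 92, 93, 93, 93, 92, 91, 92, 91, 91, 89, 90, 91, 92, 92, 91, 90, 95, 95, 92, 91, 93, 91, 92, 92, 93, 92, 92, 92, 92, 91]
30 hue [0, 0, -1, -1, -1, -1, 0, -1, 0, 3, 6, 5, 3, 0, -1, 0, 0, -1, -1, -1, 1, -1, 0, 0, 1, 0, 0, -1, 0, 2, 5, 5, 4, 0, 0, 1, 1, 0, 0, 0, 0, 0, 0, 1, 0]
   lum [91, 93, 93, 92, 91, 93, 91, 92, 91, 93, 97, 96, 91, 94, 92, 92, 92, 92, 91, 92, 91, 90, 91, 91, 91, 90, 91, 92, 91, 90, 95, 96, 93, 92, 92, 91, 92, 93, 93, 92, 93, 93, 91, 92, 93]
```

```bash
python3 -m crank '0 0 0 0 0 0 0.675;0 0 0 0 0 0 0.675;0 0 0 0 0 0 0.675;0 0 0 0 0 0 0.675;0 0 0 0 0 0 0.675;0 0 0 0 0 0 0.675;0 0 0 0 0 0 0.675;0 0 0 0 0 0 0.675' 20; python3 -c "
from station import ticket
print(ticket.hand_in())"
```

```text
t: 25.05
eef_pos: [0.5737, 0.4055, 0.0298]
tool_rot: [-0.0, 0.092, 0.996, -0.0]
contact_force: [-0.2, 0.2, -1.3]
gripper_width: 0.323
grasp_force: 12.5
the job is handed in; nothing more can be done
None
```

The job is handed in at 25 s with no pass/fail verdict returned: the gap plate is square on the spacer and the tweezers are held level over the lines at an estimated 7–9 mm gap (not directly visible at the end); I viewed 11 pictures, one over the limit of 10.

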